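Dock the converter carriage and lock it with a ball-lock pin

TASK

Push the converter carriage fully home in its docking rail, then lock it there: take the ball-lock pin out of its holder with its side button squeezed in, feel for the hole and insert the pin gently, without forcing it, down through the clevis lug and the carriage tongue until its flange sits on the lug, and let go so that the button springs out and the balls lock it. Leave the plain dowel and the other loose things on the bench where they are.

Things in the scene. Friction and masses are not known exactly. Their poses are not given: they have to be found in the camera images.
- dock_mark (a point): Zero mark of the lug's cross slot on the fixed docking rail, at the height of the lug's top face, 57 mm above the table. Axes: x = the way the carriage slides home (away from the robot), y across, z up. The lug is clamped anywhere along the slot: its hole lies at the mark's x and 4 to 24 mm to the mark's +y side. Where in between is not measured: feel for it. The rail's middle is at y = +14 mm.
- lug_base (a point): Point 24 mm below the mark, at the height of the underside of the steel clevis lug (44 mm in x, 88 mm in y). It has two flat 6 mm plates, tops 57 and 39 mm above the table, with aligned upright round holes of 15.4 mm. The carriage's 8 mm tongue slides between them; at home its slot (16 mm in x, 38 mm in y) lies under the hole. The rail's base is 245 x 130 x 8 mm.
- carriage_handle (a point): Middle of the carriage's upright black push handle, 68 mm above the table: a bar 14 mm thick (x), 50 mm wide (y), its top 86 mm above the table. Axes as the mark's. At home it stands 140 mm short of the mark along x, at y = +14 mm. 28 mm in front of it (+x) begins the circuit board, with parts up to 65 mm above the table.
- carriage (a joint): Distance of the carriage from home in m: 0 = fully home against its stop, 0.06 = drawn back towards the robot. It slides along the mark's x with about 4 N friction and stays where it is left.
- pin_grip (a point): Centre of the ball-lock pin's grip; z up along the pin, y towards the button. An aluminium block 26 mm (x) by 28 mm (y), 36 mm high, faces at y = -14 and +14 mm. From the +y face stands the button (16 mm wide, 26 mm high, centred here in x and z), out to y = +18 mm; squeezed along y until it is flush with the block (28 mm over all) it is fully in. Its spring takes 7 to 12 N.
- pin_shoulder (a point): Centre of the underside of the pin's flange (34 mm across, 4 mm thick), 30 mm below pin_grip, on the axis. At the start the pin stands upright, loosely, in a grey holder block 60 x 60 x 50 mm, this flange resting on the block's top 50 mm above the table. Seated in the lug, this point is 57 mm above the table. The pin weighs about 140 g.
- pin_balls (a point): Point on the pin's axis between its four locking balls, 29 mm below pin_shoulder. With the button out the balls stand out to a 20 mm circle and cannot enter or leave the lug's holes; with the button fully in they are inside the 14 mm shank. Seated, they spring out below the lower plate. The shank's flat nose (1.5 mm bevel) ends 12 mm below this point (71 mm below pin_grip).
- pin_button (a joint): Travel of the pin's side button in m: 0 = out (balls locked out), 0.004 = fully pressed (balls in).
- dowel_grip (a point): Plain dowel without a button, in a second such holder: same shank and flange, but a round grip 26 mm across; the point is in its middle, 26 mm above its flange's underside. A bystander. The two holders stand left and right of the rail, in either order.
- toroid: Loose inductor ring, 48 mm across, 20 mm high, bystander; origin under its centre.
- fan: Loose black cooling fan, 60 x 60 x 25 mm, bystander; origin under its centre.
- multimeter: Loose grey hand multimeter, 180 x 85 x 38 mm, bystander; origin under its centre.
- spool: Loose solder spool standing on its flange, 60 mm across, 44 mm high, bystander; origin under its centre.
Not all that is in view belongs to the job. Leave any red look-alike of the part that bears pin_grip alone.

How it is judged:
By the outcome, as a careful person would: the job done as asked, in the order asked, and still so for the second after the job is handed in, with the robot touching nothing.
It also fails if it takes over 61 s, if anything falls off the work surface, if the arm or the gripper's body presses on something with over 40 N, if the wrist force passes 120 N, or if a joint passes its speed limit or range.

ROBOT

A 7-joint arm with a two-finger parallel gripper is mounted at the origin on the work surface. World frame = base frame: x ahead of the robot, y to its left, z up, the work surface at z = 0. Lengths are in m, angles in degrees, forces in N, time in s.
With the tool pointing down it reaches from about 0.425 to 0.875 m from the base axis. Payload 4.7 kg.
Tool frame: the origin (TCP) lies at the very end of the fingers, on their centre line; the grasp point (between the pads) lies env.hold_point_z behind it (env.hold_point_z is the distance from the TCP to the grasp point, in m); z points along the fingers, y is the line along which they close (so a half turn about z gives the same grasp; the last joint's range is limited). The gripper opens to 87 mm and grips with 3 to 60 N. Pads are 19 mm wide; open, the fingers measure 117 mm over their backs; the gripper's body (75 mm by 190 mm) begins 51 mm behind the grasp point.
Start: joints at [-67.603, 18.392, -4.016, 83.108, 1.295, 78.541, -3.26], TCP at [0.239, 0.604, 0.223] pointing down, gripper open.
Joint ranges: [-163.93, 163.93], [-17.29, 119.83], [-79.2, 71.16], [3.27, 140.29], [-89.18, 269.18], [5.43, 117.66], [-154.24, 154.24]. Speed limits (degrees/s): [147.25, 147.25, 180, 180, 180, 180, 180].

INTERFACE

Orientations are given as [roll, pitch, yaw] about the fixed x, y, z axes, in that order (R = Rz(yaw) Ry(pitch) Rx(roll)).
In Python, from cell import env gives the robot as it stands.
- The arm moves only by the shell command python3 -m jog 'ROWS' [FORCE]. ROWS is JSON, a list of rows, each an object with "dp": the shift along the tool's x, y, z in cm, a list of three; "twist": the turn about the tool's z in degrees; "fingers": the opening, from 0 (shut) to 1 (fully open). A call has 1 to 8 rows; each row is the pose to reach, as a shift and turn from the pose commanded when the call began, along the tool's axes at that moment; what a row does not reach only later rows make up. A row lasts 1/8 s, in which the tool goes at most 62.5 mm and 10.7 degrees, less where a joint would pass 70% of its speed; a pose out of reach is approached as far as the arm can. A call with a gripper value outside its range is refused whole. The fingers move at their own pace and stop on an object; FORCE is the grip in N (left out, the last holds). Time passes only in rows, so rows that repeat a pose let the fingers close. It gives the time, the measured TCP pose, the force, the opening and the grip force at its end, in the units of the state.
- env.get_obs(): the state, without advancing time (a new reading comes with each control period).
- env.read_camera(name): name is "side" or "top" or "wrist"; returns a dict with "pixels" (480x640x3 uint8, blue, green, red), "depth" (480x640 float32, m along the optical axis (not along the pixel's ray), 0 where there is no reading), "fx", "fy", "cx", "cy" (pixels), "rvec" (rotation vector, rad) and "tvec" (3), from world to camera coordinates, as OpenCV has them. Camera axes: x right, y down, z forward; pixel columns grow to the right and rows downward; lengths in m; the calibration is good to about 2 mm. A picture is of the moment at which its call begins.
- env.sign_off(): hands the job in; it is judged then, once.
The state is a dict: "time_s": time; "qpos": joint angles; "joint_velocities": joint speeds; "effort": joint torques, N m; "tool_pos": TCP position; "tool_rot": TCP orientation; "force": force on the tool from outside, world axes, zero at the start; "wrist_torque": the same for the moment, N m; "grip_width": finger opening in m; "grasp_force": force on a finger pad.
Only numpy, scipy, OpenCV 4.12 (cv2) and the standard library are available. Lean on these libraries where they do the work, as an engineer would, in place of code of your own. Each camera call takes 0.05 s, during which the arm holds its last target. There are 200 camera calls.

## Working session

There is one attempt and no reset: what is moved stays moved. The work goes in short steps, Python scripts to look and compute and a shell command to move; the robot and the scene stay as the last step left them, time stands still between calls to the robot, and variables do not carry over. Pictures are saved under pics/ and viewed, at most 10 in all, crops included, and the job is handed in when it is done.

```bash
ls; mkdir -p pics
cat > h.py <<'E'
import numpy as np, cv2
from cell import env
def cam(n):
    c=env.read_camera(n); c['R']=cv2.Rodrigues(np.array(c['rvec'],float))[0]; c['t']=np.array(c['tvec'],float).ravel(); return c
def ray(c,u,v,z):
    d=c['R'].T@np.array([(u-c['cx'])/c['fx'],(v-c['cy'])/c['fy'],1.]); o=-c['R'].T@c['t']
    return o+d*(z-o[2])/d[2]
def pts(c):
    v,u=np.mgrid[0:480,0:640]; d=c['depth']
    P=np.stack([(u-c['cx'])/c['fx']*d,(v-c['cy'])/c['fy']*d,d],-1)
    return (P-c['t'])@c['R']
def proj(c,p):
    q=c['R']@np.array(p)+c['t']; return c['fx']*q[0]/q[2]+c['cx'],c['fy']*q[1]/q[2]+c['cy']
E
python3 - <<'E'
from h import *
import pickle
o=env.get_obs(); print({k:np.round(v,3) for k,v in o.items()}, env.hold_point_z)
for n in ['top','side','wrist']:
    c=cam(n); pickle.dump(c,open(n+'.pkl','wb')); cv2.imwrite(f'pics/{n}0.png',c['pixels']); print(n,-c['R'].T@c['t'],c['R'][2],c['fx'])
E
```

```text
pics
{'time_s': np.float64(0.0), 'qpos': array([-67.603,  18.441,  -4.014,  83.177,   1.296,  78.542,  -3.262]), 'joint_velocities': array([ 0.079,  0.01 ,  0.06 , -0.044,  0.012, -0.011, -0.066]), 'effort': array([ 0.0000e+00, -4.9129e+01, -4.0400e-01, -3.1253e+01, -6.4000e-02,
        4.4000e-02,  0.0000e+00]), 'tool_pos': array([0.239, 0.604, 0.221]), 'tool_rot': array([-1.79885e+02,  7.00000e-03,  1.58410e+02]), 'force': array([ 0.615, -0.395, -0.423]), 'wrist_torque': array([-0.015,  0.02 ,  0.045]), 'grasp_force': np.float64(0.0), 'grip_width': np.float64(0.087)} 0.0187
top [ 0.45273666 -0.01630296  0.95094787] [ 1.41261931e-01  8.46298648e-04 -9.89971894e-01] 493.6988572109712
side [ 0.17013273 -0.65370451  0.86858371] [ 0.39760018  0.57672114 -0.71365735] 584.5122922500291
wrist [0.17757285 0.62900606 0.3821953 ] [ 0.22559154 -0.09067692 -0.96999286] 377.25918506505815
```

View pics/top0.png

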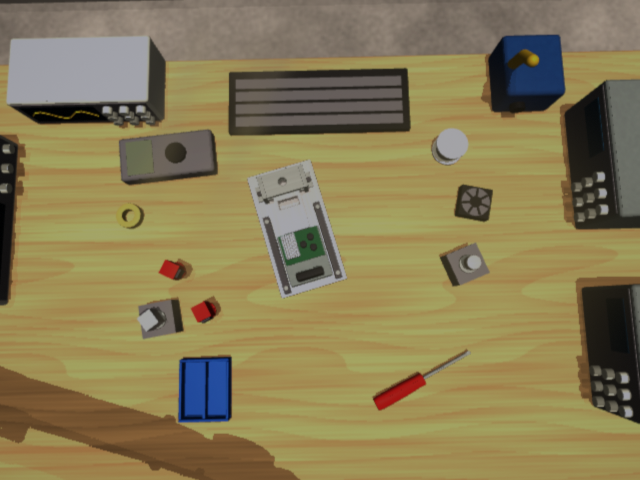

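View pics/side0.png

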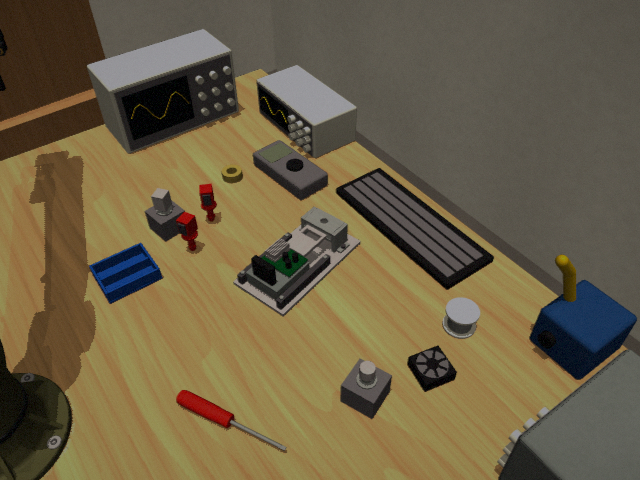

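The top view shows the rail (lug at ~(282,183), handle at ~(310,273)), the ball-lock pin in its left holder (~(150,320)) with two red look-alikes at (171,269) and (203,311), and the dowel in the right holder (~(472,262)). The side view confirms this.

Run:
```python
from h import *
import pickle
t=pickle.load(open('top.pkl','rb')); s=pickle.load(open('side.pkl','rb'))
a=cv2.resize(t['pixels'][155:305,240:355],None,fx=3.4,fy=3.4,interpolation=cv2.INTER_CUBIC)
b=cv2.resize(t['pixels'][285:350,125:225],None,fx=3.9,fy=3.9,interpolation=cv2.INTER_CUBIC)
d=cv2.resize(s['pixels'][175:245,135:235],None,fx=3.9,fy=3.6,interpolation=cv2.INTER_CUBIC)
b=b[:,:390];d=d[:,:390]
r=np.vstack([b,d]);H=max(len(r),len(a))
im=np.zeros((H,a.shape[1]+390,3),np.uint8);im[:len(a),:a.shape[1]]=a;im[:len(r),a.shape[1]:]=r
cv2.imwrite('pics/crop.png',im);print(im.shape)
P=pts(t)
# rail white base rect
hsv=cv2.cvtColor(t['pixels'],cv2.COLOR_BGR2HSV)
reg=np.zeros((480,640),bool);reg[150:310,235:360]=1
m=reg&(P[...,2]>.004)&(t['depth']>0)
q=P[m][:,:2].astype(np.float32);print('rail',cv2.minAreaRect(q),len(q))
m2=reg&(abs(P[...,2]-.057)<.003); 
n,l,st,ce=cv2.connectedComponentsWithStats(m2.astype(np.uint8))
for i in range(1,n):
    if st[i,4]>30: print('z57',st[i],cv2.minAreaRect(P[l==i][:,:2].astype(np.float32)),P[l==i].mean(0))
m3=reg&(P[...,2]>.079);print('handle',cv2.minAreaRect(P[m3][:,:2].astype(np.float32)),P[m3].mean(0))
for nm,(u0,u1,v0,v1) in dict(pin=(125,190,290,345),dowel=(430,500,235,295)).items():
    r=np.zeros((480,640),bool);r[v0:v1,u0:u1]=1
    for lo,hi in [(.046,.0525),(.053,.057),(.07,.12)]:
        m=r&(P[...,2]>lo)&(P[...,2]<hi)
        if m.sum()>5: print(nm,lo,m.sum(),cv2.minAreaRect(P[m][:,:2].astype(np.float32)),np.median(P[m],0))
```

```text
(510, 781, 3)
rail ((0.5954464673995972, 0.02820926159620285), (0.24127335846424103, 0.31149035692214966), 88.71820831298828) 8633
z57 [257 164  51  36 991] ((0.6749566197395325, 0.05159088224172592), (0.04544544219970703, 0.08775443583726883), 15.476384162902832) [0.67456433 0.05151207 0.05734461]
handle ((0.4844910204410553, 0.004755862057209015), (0.047104429453611374, 0.059903476387262344), 85.37216186523438) [ 0.48817849 -0.00203397  0.31881694]
pin 0.046 616 ((0.4279211163520813, 0.2806978225708008), (0.05990176647901535, 0.06176185607910156), 9.363040924072266) [0.42776602 0.26840916 0.0503978 ]
pin 0.053 93 ((0.42892003059387207, 0.2795492708683014), (0.05722098797559738, 0.05941270291805267), 12.623592376708984) [0.428165   0.27014053 0.05404716]
pin 0.07 392 ((0.42934226989746094, 0.28149232268333435), (0.03224056214094162, 0.027762804180383682), 36.748661041259766) [0.42870009 0.27771584 0.09777722]
dowel 0.046 719 ((0.5145601630210876, -0.2841379642486572), (0.0601152665913105, 0.061231669038534164), 20.862430572509766) [ 0.51173807 -0.27937052  0.05039112]
dowel 0.053 122 ((0.5137750506401062, -0.2837485074996948), (0.055334240198135376, 0.05843126028776169), 21.689531326293945) [ 0.51245012 -0.27570566  0.05405515]
dowel 0.07 201 ((0.5145317912101746, -0.28328076004981995), (0.02481096237897873, 0.023876281455159187), 9.3828706741333) [ 0.51455691 -0.28131893  0.08803869]
```

View pics/crop.png

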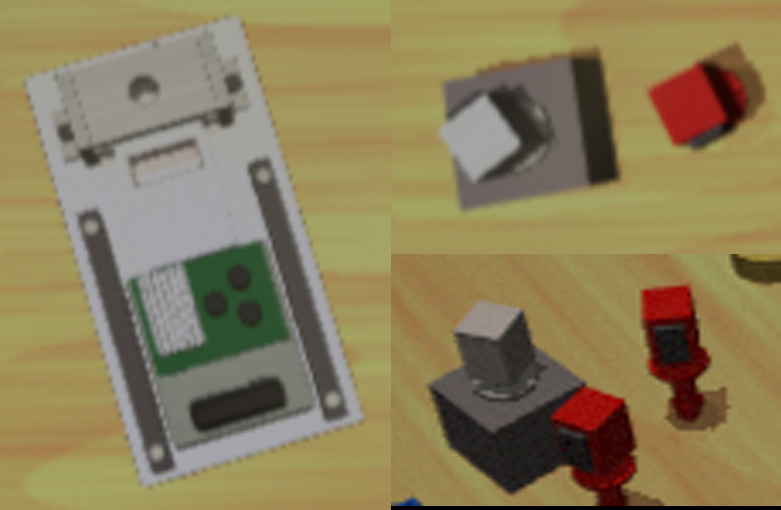

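Crop: the lug's hole shows at top-image px ≈(282.4,181.5); the pin's visible faces show no button in the side view (the red ones show dark buttons), so its button faces away.

Run:
```python
from h import *
import pickle
t=pickle.load(open('top.pkl','rb')); s=pickle.load(open('side.pkl','rb'))
P=pts(t);ok=t['depth']>0
reg=np.zeros((480,640),bool);reg[150:310,235:360]=1
m=(reg&ok&(P[...,2]>.0045)&(P[...,2]<.12)).astype(np.uint8)
n,l,st,ce=cv2.connectedComponentsWithStats(m);i=1+st[1:,4].argmax()
print('rail',cv2.minAreaRect(P[l==i][:,:2].astype(np.float32)))
m3=reg&ok&(P[...,2]>.075)&(P[...,2]<.1);print('handle',cv2.minAreaRect(P[m3][:,:2].astype(np.float32)),m3.sum(),P[m3].mean(0))
g=cv2.cvtColor(t['pixels'],cv2.COLOR_BGR2GRAY);print(g[174:190,272:296])
print('hole d57',P[178:186,278:288,2].round(3))
hl=ray(t,282.4,181.5,.057);print('hole',hl)
for n,c,bx in [('top',t,(125,190,290,345)),('side',s,(140,185,185,225))]:
    Q=pts(c);r=np.zeros((480,640),bool);r[bx[2]:bx[3],bx[0]:bx[1]]=1
    m=r&(abs(Q[...,2]-.098)<.002)&(c['depth']>0);print(n,'pintop',m.sum(),cv2.minAreaRect(Q[m][:,:2].astype(np.float32)),Q[m].mean(0))
```

```text
rail ((0.5959855914115906, 0.030134476721286774), (0.24718457460403442, 0.13263608515262604), 15.986385345458984)
handle ((0.5014051198959351, 0.0032281503081321716), (0.014033631421625614, 0.049826204776763916), 15.252001762390137) 231 [0.50112379 0.00330211 0.08581429]
[[147 147 147 146 146 146 146 145 145 146 145 144 145 145 144 145 146 145
  145 146 145 146 146 147]
 [147 146 145 146 145 145 145 145 144 145 145 144 144 145 146 146 146 147
  147 147 147 147 147 148]
 [145 146 146 145 145 145 145 143 137 135 133 135 141 146 147 147 148 147
  148 149 148 148 147 148]
 [146 146 146 146 145 146 142 130 108 103 101 104 121 139 147 148 149 148
  148 148 148 147 147 147]
 [147 146 146 147 146 144 130 100  72  71  71  74  91 118 139 147 149 148
  147 147 147 147 147 147]
 [147 147 147 147 147 138 105  74  69  75  75  74  83  90 118 144 148 147
  146 147 147 148 149 149]
 [148 148 149 149 147 133  86  73  74  77  82  80  82  78 101 143 148 149
  148 149 150 150 151 150]
 [149 149 150 149 147 130  89  80  77  84  95  95  90  87 108 145 149 150
  150 151 151 151 151 151]
 [150 150 150 149 14
[... 959 characters left out ...]
39 0.039 0.037 0.055 0.057]
 [0.055 0.04  0.037 0.033 0.011 0.008 0.006 0.036 0.038 0.056]
 [0.052 0.038 0.01  0.007 0.008 0.007 0.011 0.009 0.007 0.059]
 [0.057 0.037 0.006 0.009 0.009 0.009 0.008 0.008 0.057 0.055]
 [0.058 0.007 0.008 0.009 0.01  0.009 0.008 0.014 0.059 0.056]
 [0.059 0.059 0.012 0.008 0.007 0.011 0.057 0.057 0.058 0.056]]
hole [0.67483801 0.0508379  0.057     ]
top pintop 215 ((0.4279623031616211, 0.28040629625320435), (0.028260741382837296, 0.02688339725136757), 36.23723220825195) [0.42786514 0.28049799 0.09833808]
side pintop 110 ((0.42918652296066284, 0.2795577347278595), (0.03089211694896221, 0.027956627309322357), 36.83164978027344) [0.42937253 0.2793486  0.09772699]
```

```bash
cat > plan.py <<'E'
import sys
from h import *
def plan(x,y,z,yaw=None):
    o=env.get_obs();p=np.array(o['tool_pos']);w=o['tool_rot'][2];a=np.radians(w)
    X=np.array([np.cos(a),np.sin(a),0]);Y=np.array([np.sin(a),-np.cos(a),0])
    d=(np.array([x,y,z])-p)*100
    tw=0 if yaw is None else -((yaw-w+180)%360-180)
    print('dp',np.round([d@X,d@Y,-d[2]],2),'twist',round(tw,1),'len',round(np.linalg.norm(d),1),'cur',np.round(p,4),round(w,2),'F',np.round(o['force'],1),'grip',round(o['grip_width'],4),round(o['grasp_force'],1),'t',o['time_s'],'q7',round(o['qpos'][6],1))
if __name__=='__main__': plan(*map(float,sys.argv[1:]))
E
python3 plan.py 0.428 0.280 0.223 126.5
```

```text
dp [-29.49 -23.18  -0.13] twist 31.9 len 37.5 cur [0.2391 0.604  0.2217] 158.41 F [-1.2 -0.3 -0.6] grip 0.0873 0.0 t 0.15 q7 -3.3
```

```bash
python3 -m jog '[{"dp":[-29.5,-23.2,0],"twist":32,"fingers":0.6},{"dp":[-29.5,-23.2,0],"twist":32,"fingers":0.6},{"dp":[-29.5,-23.2,0],"twist":32,"fingers":0.6},{"dp":[-29.5,-23.2,0],"twist":32,"fingers":0.6},{"dp":[-29.5,-23.2,0],"twist":32,"fingers":0.6},{"dp":[-29.5,-23.2,0],"twist":32,"fingers":0.6},{"dp":[-29.5,-23.2,0],"twist":32,"fingers":0.6},{"dp":[-29.5,-23.2,0],"twist":32,"fingers":0.6}]' 20
python3 - <<'E'
from h import *
import pickle
c=cam('wrist');pickle.dump(c,open('w1.pkl','wb'));cv2.imwrite('pics/w1.png',c['pixels'])
Q=pts(c);m=(abs(Q[...,2]-.098)<.003)&(c['depth']>0)&(np.hypot(Q[...,0]-.428,Q[...,1]-.28)<.04)
print(m.sum(),cv2.minAreaRect(Q[m][:,:2].astype(np.float32)),Q[m].mean(0),np.argwhere(m).mean(0))
E
```

```text
time_s: 1.15
tool_pos: [0.4277, 0.2806, 0.2224]
tool_rot: [-180.0, -0.1, 126.4]
force: [-0.4, 0.5, -0.5]
grip_width: 0.052
grasp_force: 0.0
1168 ((0.4287063181400299, 0.281160444021225), (0.027601473033428192, 0.026151206344366074), 36.434783935546875) [0.42872254 0.2812322  0.09651958] [241.07705479 313.56506849]
```

View pics/w1.png

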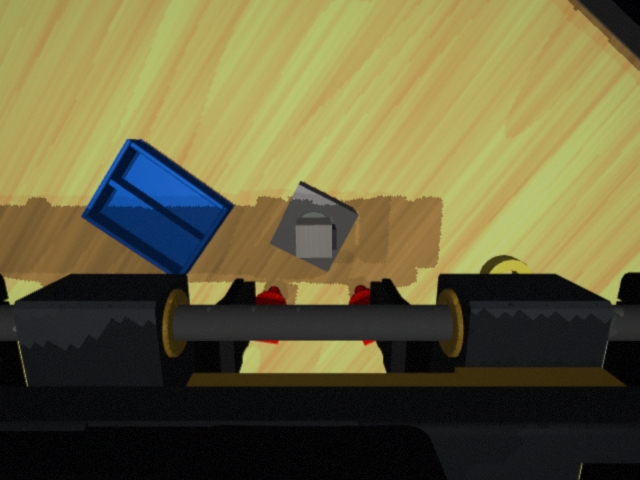

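The wrist view shows the pin grip at ~(314,241) with the dark button strip to its right at ~(334,238), i.e. along tool +y (world ≈36.4°); the current yaw is right for the grasp. Carriage first.

```bash
python3 - <<'E'
from h import *
import pickle
c=pickle.load(open('w1.pkl','rb'));print(ray(c,334,238,.08)-ray(c,314,241,.08))
E
python3 plan.py 0.458 -0.009 0.16 15.5
```

```text
[0.01174844 0.01180353 0.        ]
dp [-25.17 -14.81   6.24] twist 111.0 len 29.9 cur [0.4272 0.2814 0.2224] 126.52 F [-0.7 -0.4  0.4] grip 0.0521 0.0 t 1.2 q7 0.5
```

```bash
python3 -m jog '[{"dp":[-6,-3.5,0],"twist":11,"fingers":0},{"dp":[-25.2,-14.8,3],"twist":111,"fingers":0},{"dp":[-25.2,-14.8,3],"twist":111,"fingers":0},{"dp":[-25.2,-14.8,3],"twist":111,"fingers":0},{"dp":[-25.2,-14.8,6],"twist":111,"fingers":0},{"dp":[-25.2,-14.8,6],"twist":111,"fingers":0},{"dp":[-25.2,-14.8,6],"twist":111,"fingers":0},{"dp":[-25.2,-14.8,6],"twist":111,"fingers":0}]' 20
python3 plan.py 0.458 -0.009 0.062 15.5
```

```text
time_s: 2.2
tool_pos: [0.4587, -0.0086, 0.1624]
tool_rot: [-180.0, 0.0, 40.3]
force: [0.5, -0.2, 1.2]
grip_width: 0.0003
grasp_force: 0.0
dp [-8.000e-02 -1.000e-02  1.004e+01] twist 24.8 len 10.0 cur [ 0.4587 -0.0086  0.1624] 40.31 F [ 0.5 -0.2  1.2] grip 0.0003 0.0 t 2.2 q7 -53.5
```

```bash
python3 -m jog '[{"dp":[0,0,3],"twist":10,"fingers":0},{"dp":[0,0,5],"twist":20,"fingers":0},{"dp":[0,0,7],"twist":24.8,"fingers":0},{"dp":[0,0,10],"twist":24.8,"fingers":0},{"dp":[0,0,10],"twist":24.8,"fingers":0}]'
python3 plan.py 0.5255 0.0099 0.062 15.5
```

```text
time_s: 2.82
tool_pos: [0.4566, -0.009, 0.0607]
tool_rot: [-180.0, 0.3, 15.9]
force: [0.5, 0.0, 0.2]
grip_width: 0.0006
grasp_force: 0.0
dp [ 7.14  0.06 -0.13] twist 0.4 len 7.1 cur [ 0.4566 -0.009   0.0607] 15.85 F [0.5 0.  0.2] grip 0.0006 0.0 t 2.825 q7 -74.4
```

```bash
python3 -m jog '[{"dp":[1.5,0,0],"twist":0.3,"fingers":0},{"dp":[2.5,0,0],"twist":0.3,"fingers":0},{"dp":[3.5,0,0],"twist":0.3,"fingers":0},{"dp":[4.4,0,0],"twist":0.3,"fingers":0},{"dp":[5.3,0,0],"twist":0.3,"fingers":0},{"dp":[6.0,0,0],"twist":0.3,"fingers":0},{"dp":[6.5,0,0],"twist":0.3,"fingers":0},{"dp":[6.5,0,0],"twist":0.3,"fingers":0}]'
python3 plan.py 0.5255 0.0099 0.062 15.5
```

```text
time_s: 3.82
tool_pos: [0.5215, 0.0073, 0.0628]
tool_rot: [-180.0, 0.0, 15.4]
force: [-2.5, -0.3, 1.7]
grip_width: 0.0009
grasp_force: 1.2
dp [ 0.45 -0.15  0.08] twist -0.1 len 0.5 cur [0.5215 0.0073 0.0628] 15.38 F [-2.5 -0.3  1.7] grip 0.0009 1.2 t 3.825 q7 -72.8
```

```bash
for d in 1; do python3 -m jog '[{"dp":[0.3,0,0],"fingers":0},{"dp":[0.5,0,0],"fingers":0},{"dp":[0.6,0,0],"fingers":0},{"dp":[0.7,0,0],"fingers":0}]'; done
python3 plan.py 0.5255 0.0099 0.062 15.5
```

```text
dp [ 0.45 -0.15  0.08] twist -0.1 len 0.5 cur [0.5215 0.0073 0.0628] 15.38 F [-2.5 -0.3  1.7] grip 0.0009 1.2 t 3.825 q7 -72.8validation failed for argument at $[0]...
```

```bash
python3 -m jog '[{"dp":[0.3,0,0],"twist":0,"fingers":0},{"dp":[0.5,0,0],"twist":0,"fingers":0},{"dp":[0.6,0,0],"twist":0,"fingers":0},{"dp":[0.7,0,0],"twist":0,"fingers":0}]'
python3 plan.py 0.5255 0.0099 0.062 15.5
```

```text
time_s: 4.32
tool_pos: [0.5241, 0.0079, 0.0622]
tool_rot: [-179.9, 0.5, 15.3]
force: [-15.2, -2.7, 11.8]
grip_width: 0.0008
grasp_force: 7.5
dp [ 0.19 -0.16  0.02] twist -0.2 len 0.2 cur [0.5241 0.0079 0.0622] 15.34 F [-15.2  -2.7  11.8] grip 0.0008 7.5 t 4.325 q7 -72.7
```

```bash
python3 -m jog '[{"dp":[0.2,0,0],"twist":0,"fingers":0},{"dp":[0.2,0,0],"twist":0,"fingers":0},{"dp":[-3,0,0],"twist":0,"fingers":0},{"dp":[-3.5,0,0],"twist":0,"fingers":0},{"dp":[-3.5,0,-5],"twist":-10,"fingers":0.3},{"dp":[-3.5,0,-10],"twist":-20,"fingers":0.6},{"dp":[-3.5,0,-13],"twist":-30,"fingers":0.6},{"dp":[-3.5,0,-13],"twist":-40,"fingers":0.6}]'
python3 - <<'E'
from h import *
t=cam('top');P=pts(t);ok=t['depth']>0
reg=np.zeros((480,640),bool);reg[150:310,235:360]=1
m3=reg&ok&(P[...,2]>.08)&(P[...,2]<.09);print('handle',cv2.minAreaRect(P[m3][:,:2].astype(np.float32)),m3.sum(),P[m3].mean(0))
print(P[178:186,278:288,2].round(3))
E
python3 plan.py 0.4285 0.281 0.16 126.5
```

```text
time_s: 5.32
tool_pos: [0.4979, 0.0003, 0.1964]
tool_rot: [179.6, -0.4, 55.7]
force: [-0.5, -0.0, -0.6]
grip_width: 0.0327
grasp_force: 0.0
handle ((0.0, 0.0), (0.0, 0.0), 0.0) 0 [nan nan nan]
[[0.056 0.059 0.055 0.951 0.051 0.053 0.057 0.056 0.058 0.057]
 [0.058 0.055 0.048 0.046 0.045 0.042 0.04  0.053 0.056 0.056]
 [0.057 0.04  0.041 0.04  0.04  0.038 0.04  0.037 0.057 0.055]
 [0.054 0.041 0.037 0.034 0.012 0.008 0.008 0.034 0.038 0.058]
 [0.052 0.044 0.007 0.008 0.011 0.009 0.006 0.008 0.011 0.057]
 [0.053 0.035 0.007 0.01  0.008 0.009 0.009 0.011 0.056 0.06 ]
 [0.055 0.009 0.01  0.009 0.01  0.009 0.008 0.008 0.058 0.054]
 [0.058 0.058 0.009 0.009 0.009 0.009 0.059 0.058 0.056 0.056]]
dp [ 19.46 -21.36   3.48] twist -70.5 len 29.1 cur [4.968e-01 3.000e-04 1.948e-01] 56.02 F [ 0.7  0.  -1.8] grip 0.0366 0.0 t 5.375 q7 -37.0<stdin>:4: RuntimeWarning: Mean of empty slice.
  ret = um.true_divide(
```

```bash
python3 -m jog '[{"dp":[5,-5,0],"twist":-10,"fingers":0.6},{"dp":[19.4,-21.4,0],"twist":-70.5,"fingers":0.6},{"dp":[19.4,-21.4,0],"twist":-70.5,"fingers":0.6},{"dp":[19.4,-21.4,0],"twist":-70.5,"fingers":0.6},{"dp":[19.4,-21.4,3],"twist":-70.5,"fingers":0.6},{"dp":[19.4,-21.4,3],"twist":-70.5,"fingers":0.6},{"dp":[19.4,-21.4,3],"twist":-70.5,"fingers":0.6},{"dp":[19.4,-21.4,3],"twist":-70.5,"fingers":0.6}]'
python3 - <<'E'
from h import *
t=cam('top');P=pts(t);ok=t['depth']>0
reg=np.zeros((480,640),bool);reg[150:310,235:360]=1
m3=reg&ok&(P[...,2]>.08)&(P[...,2]<.09);print('handle',cv2.minAreaRect(P[m3][:,:2].astype(np.float32)),m3.sum(),P[m3].mean(0))
m2=reg&(abs(P[...,2]-.057)<.003); 
n,l,st,ce=cv2.connectedComponentsWithStats(m2.astype(np.uint8));i=1+st[1:,4].argmax();print(cv2.minAreaRect(P[l==i][:,:2].astype(np.float32)))
h=(P[...,2]<.05)&reg
hh=np.zeros_like(h);hh[174:188,274:290]=h[174:188,274:290]
n,l,st,ce=cv2.connectedComponentsWithStats(hh.astype(np.uint8),connectivity=4)
i=1+st[1:,4].argmax();v,u=np.nonzero(l==i);print('hole px',ce[i],st[i],ray(t,*ce[i],.057))
c=cam('wrist');cv2.imwrite('pics/w2.png',c['pixels']);Q=pts(c);m=(abs(Q[...,2]-.098)<.003)&(c['depth']>0)&(np.hypot(Q[...,0]-.428,Q[...,1]-.28)<.04)
print(m.sum(),cv2.minAreaRect(Q[m][:,:2].astype(np.float32)),Q[m].mean(0))
E
python3 plan.py 0.4285 0.281 0.061 126.5
```

```text
time_s: 6.38
tool_pos: [0.4288, 0.2816, 0.1624]
tool_rot: [179.9, -0.0, 125.7]
force: [-0.5, 0.5, -0.1]
grip_width: 0.0521
grasp_force: 0.0
handle ((0.5400092601776123, 0.01389838196337223), (0.014195989817380905, 0.04964534193277359), 15.678000450134277) 226 [0.5396973  0.01381395 0.08595796]
((0.6742432117462158, 0.05158154293894768), (0.04569358751177788, 0.08802511543035507), 15.066486358642578)
hole px [282.14893617 181.82978723] [279 178   8   8  47] [0.67422195 0.05131172 0.057     ]
1787 ((0.42870640754699707, 0.28109660744667053), (0.027954082936048508, 0.026685647666454315), 36.99053192138672) [0.42847938 0.28136845 0.09646986]
dp [-0.   -0.04 10.16] twist -0.8 len 10.2 cur [0.4288 0.2812 0.1626] 125.67 F [ 0.1 -1.  -0.4] grip 0.0523 0.0 t 6.475 q7 0.1
```

```bash
python3 -m jog '[{"dp":[0,0,4],"twist":-0.8,"fingers":0.6},{"dp":[0,0,7],"twist":-0.8,"fingers":0.6},{"dp":[0,0,9],"twist":-0.8,"fingers":0.6},{"dp":[0,0,10.1],"twist":-0.8,"fingers":0.6},{"dp":[0,0,10.1],"twist":-0.8,"fingers":0.6},{"dp":[0,0,10.1],"twist":-0.8,"fingers":0.6}]' 40
python3 plan.py 0.4285 0.281 0.0613 126.5
```

```text
time_s: 7.22
tool_pos: [0.4291, 0.2814, 0.0625]
tool_rot: [179.9, -0.0, 126.6]
force: [-1.5, 0.5, 0.7]
grip_width: 0.0523
grasp_force: 0.0
dp [ 0.01 -0.07  0.12] twist 0.1 len 0.1 cur [0.4291 0.2814 0.0625] 126.63 F [-1.5  0.5  0.7] grip 0.0523 0.0 t 7.225 q7 2.1
```

```bash
python3 -m jog '[{"dp":[0,0,0],"twist":0,"fingers":0.45},{"dp":[0,0,0],"twist":0,"fingers":0.36},{"dp":[0,0,0],"twist":0,"fingers":0.2},{"dp":[0,0,0],"twist":0,"fingers":0.2},{"dp":[0,0,0],"twist":0,"fingers":0.2},{"dp":[0,0,0],"twist":0,"fingers":0.2}]' 40
python3 plan.py 0.4285 0.281 0.0613 126.5
```

```text
time_s: 7.98
tool_pos: [0.4278, 0.2804, 0.0621]
tool_rot: [-179.9, -0.0, 126.7]
force: [-2.8, -2.6, 4.9]
grip_width: 0.028
grasp_force: 40.0
dp [0.01 0.09 0.08] twist 0.2 len 0.1 cur [0.4278 0.2804 0.0621] 126.66 F [-2.8 -2.6  4.9] grip 0.028 40.0 t 7.975 q7 2.1
```

```bash
python3 -m jog '[{"dp":[0,0,-1.5],"twist":0,"fingers":0.2},{"dp":[0,0,-4],"twist":0,"fingers":0.2},{"dp":[0,0,-8],"twist":0,"fingers":0.2},{"dp":[0,0,-12],"twist":0,"fingers":0.2},{"dp":[0,0,-12],"twist":0,"fingers":0.2},{"dp":[0,0,-12],"twist":0,"fingers":0.2}]' 40
python3 - <<'E'
from h import *
c=cam('side');cv2.imwrite('pics/s2.png',c['pixels'])
Q=pts(c);m=(c['depth']>0)&(np.hypot(Q[...,0]-.4278,Q[...,1]-.2804)<.025)&(Q[...,2]>.06)&(Q[...,2]<.2)
v,u=np.nonzero(m);print(u.min(),u.max(),v.min(),v.max())
u0,v0=map(int,proj(c,(.4278,.2804,.15)))
cv2.imwrite('pics/s2c.png',cv2.resize(c['pixels'][max(v0-80,0):v0+90,max(u0-90,0):u0+90],None,fx=3,fy=3))
E
python3 plan.py 0.6743 0.0513 0.18 105.5
```

```text
time_s: 8.72
tool_pos: [0.4279, 0.2805, 0.1811]
tool_rot: [-179.9, -0.0, 126.7]
force: [-0.7, -0.6, -1.8]
grip_width: 0.0276
grasp_force: 40.0
138 160 148 183
dp [-33.1    6.12   0.04] twist 21.2 len 33.7 cur [0.4276 0.2803 0.1804] 126.67 F [-1.  -0.1 -2.1] grip 0.0275 40.0 t 8.775 q7 0.9
```

View pics/s2c.png

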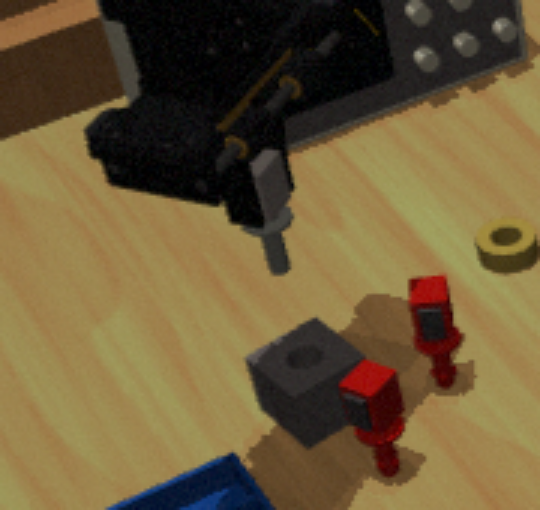

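Pin is held upright and out of its holder, flange at ~(268,215) in the crop; the red ones are untouched.

```bash
python3 -m jog '[{"dp":[-6,1,0],"twist":5,"fingers":0.2},{"dp":[-12,2,0],"twist":10,"fingers":0.2},{"dp":[-18,3.2,0],"twist":15,"fingers":0.2},{"dp":[-24,4.4,0],"twist":20,"fingers":0.2},{"dp":[-29,5.4,0],"twist":21.2,"fingers":0.2},{"dp":[-33.1,6.1,0],"twist":21.2,"fingers":0.2},{"dp":[-33.1,6.1,3],"twist":21.2,"fingers":0.2},{"dp":[-33.1,6.1,5],"twist":21.2,"fingers":0.2}]' 40
python3 -m jog '[{"dp":[0,0,0.5],"twist":0,"fingers":0.2},{"dp":[0,0,0.5],"twist":0,"fingers":0.2}]' 40
python3 - <<'E'
from h import *
c=cam('side');import pickle;pickle.dump(c,open('s3.pkl','wb'))
for z in (.057,.0): pass
p=np.array(env.get_obs()['tool_pos'])
u0,v0=proj(c,(.6743,.0513,.057));print('hole px',u0,v0,'nose expected',proj(c,(p[0],p[1],p[2]-.0531)))
u0,v0=int(u0),int(v0);print('crop origin',u0-40,v0-55)
cv2.imwrite('pics/s3c.png',cv2.resize(c['pixels'][v0-55:v0+25,u0-40:u0+40],None,fx=7,fy=7,interpolation=cv2.INTER_CUBIC))
E
python3 plan.py 0.6743 0.0513 0.115 105.5
```

```text
time_s: 9.78
tool_pos: [0.6733, 0.0513, 0.1278]
tool_rot: [-179.7, -0.0, 105.4]
force: [-0.3, 0.6, -2.4]
grip_width: 0.0274
grasp_force: 40.0
time_s: 10.02
tool_pos: [0.6746, 0.0527, 0.1263]
tool_rot: [-180.0, -0.0, 105.5]
force: [0.2, 0.1, -1.8]
grip_width: 0.0281
grasp_force: 40.0
hole px 322.5277495990734 220.68575186193905 nose expected (np.float64(322.4723843833926), np.float64(213.93067340249462))
crop origin 282 165
dp [-0.09 -0.12  1.23] twist 0.0 len 1.2 cur [0.6752 0.0525 0.1273] 105.53 F [-0.2 -0.2 -1.8] grip 0.0275 40.0 t 10.075 q7 16.2
```

View pics/s3c.png

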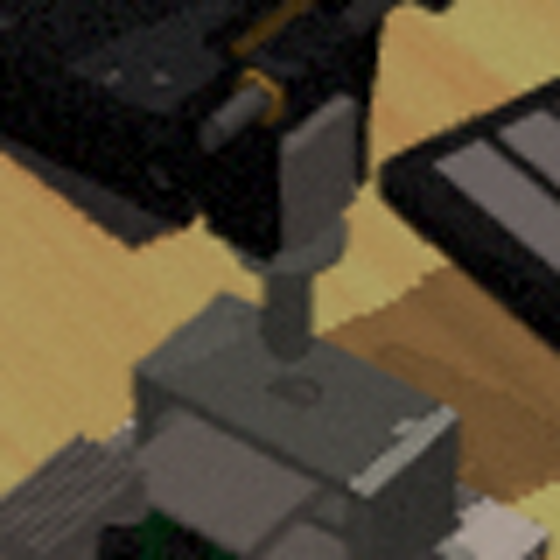

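Run:
```python
from h import *
import pickle
c=pickle.load(open('s3.pkl','rb'));g=cv2.cvtColor(c['pixels'],cv2.COLOR_BGR2GRAY)
print('R0',c['R'][0].round(3),'R1',c['R'][1].round(3))
print('shank',[ (v,list(g[v,314:334])) for v in (206,209,212,214,215,216)],sep='\n')
print('hole');print(g[216:226,314:336])
p=(.6745,.0525,.1268)
print([np.round(proj(c,(p[0],p[1],z)),2) for z in (.095,.085,.0737,.057)])
```

```text
R0 [ 0.815 -0.58  -0.015] R1 [-0.422 -0.576 -0.7  ]
shank
[(206, [np.uint8(125), np.uint8(139), np.uint8(143), np.uint8(143), np.uint8(148), np.uint8(105), np.uint8(58), np.uint8(50), np.uint8(49), np.uint8(50), np.uint8(51), np.uint8(50), np.uint8(91), np.uint8(142), np.uint8(151), np.uint8(147), np.uint8(141), np.uint8(148), np.uint8(148), np.uint8(149)]), (209, [np.uint8(87), np.uint8(82), np.uint8(83), np.uint8(74), np.uint8(73), np.uint8(53), np.uint8(45), np.uint8(52), np.uint8(47), np.uint8(51), np.uint8(52), np.uint8(50), np.uint8(90), np.uint8(145), np.uint8(150), np.uint8(149), np.uint8(148), np.uint8(149), np.uint8(148), np.uint8(141)]), (212, [np.uint8(84), np.uint8(85), np.uint8(76), np.uint8(75), np.uint8(72), np.uint8(49), np.uint8(49), np.uint8(46), np.uint8(49), np.uint8(49), np.uint8(47), np.uint8(52), np.uint8(90), np.uint8(136), np.uint8(111), np.uint8(102), np.uint8(100), np.uint8(99), np.uint8(98), np.uint8(94)]), (214, [np.uint8(75), np.uint8(74), np.uint8(70), np.uint8(70), np.uint8(75), np.uint8(67), np.uint8(51), np.uint8(47), np.uint8(52), np.uint8(50), np.
[... 814 characters left out ...]
 75 69 75 77 69 71 70 70 66 73 71 73 73 75 78]
 [74 73 73 72 73 72 71 70 64 69 66 68 72 69 72 70 73 73 74 74 71 73]
 [72 72 73 75 70 74 70 59 55 57 58 56 55 67 70 72 70 72 71 73 71 71]
 [75 73 71 67 72 70 54 57 54 57 64 67 62 52 69 71 69 69 71 69 70 75]
 [70 73 74 72 71 75 68 62 55 56 58 61 68 56 72 73 69 75 68 72 69 72]
 [73 71 72 71 71 73 70 71 72 62 60 56 58 64 71 69 69 73 71 69 72 71]
 [71 74 71 75 71 77 70 74 75 73 69 65 74 71 74 71 72 75 71 72 72 72]
 [68 72 74 73 74 74 73 74 71 71 69 73 76 74 69 70 72 70 72 72 74 69]
 [53 64 72 74 74 74 75 73 74 72 71 71 73 75 71 76 72 71 75 73 73 72]]
[array([322.14, 206.32]), array([322.17, 210.07]), array([322.21, 214.25]), array([322.26, 220.32])]
```

The side crop shows the nose ~(323,215) above the lug and the hole at ~(323.7,220.5): the pin is about 2 mm short toward camera-right.

```bash
python3 plan.py 0.6758 0.0513 0.112 105.5
```

```text
dp [-0.14  0.03  1.53] twist 0.0 len 1.5 cur [0.6752 0.0525 0.1273] 105.53 F [-0.2 -0.2 -1.8] grip 0.0275 40.0 t 10.075 q7 16.2
```

```bash
python3 -m jog '[{"dp":[-0.13,0.06,0.5],"twist":0,"fingers":0.2},{"dp":[-0.13,0.06,1],"twist":0,"fingers":0.2},{"dp":[-0.13,0.06,1.4],"twist":0,"fingers":0.2},{"dp":[-0.13,0.06,1.4],"twist":0,"fingers":0.2},{"dp":[-0.13,0.06,1.4],"twist":0,"fingers":0.2}]' 40
python3 -m jog '[{"dp":[0,0,0.1],"twist":0,"fingers":0.2},{"dp":[0,0,0.2],"twist":0,"fingers":0.2},{"dp":[0,0,0.3],"twist":0,"fingers":0.2},{"dp":[0,0,0.4],"twist":0,"fingers":0.2}]' 40
```

```text
time_s: 10.7
tool_pos: [0.676, 0.0507, 0.1127]
tool_rot: [180.0, 0.0, 105.5]
force: [-0.6, -0.9, -2.4]
grip_width: 0.0277
grasp_force: 40.0
time_s: 11.2
tool_pos: [0.6759, 0.0507, 0.1085]
tool_rot: [180.0, -0.0, 105.5]
force: [-0.3, -0.5, -1.9]
grip_width: 0.0283
grasp_force: 40.0
```

No contact force yet; go on gently.

```bash
python3 -m jog '[{"dp":[0,0,0.1],"twist":0,"fingers":0.2},{"dp":[0,0,0.2],"twist":0,"fingers":0.2},{"dp":[0,0,0.3],"twist":0,"fingers":0.2}]' 40
```

```text
time_s: 11.58
tool_pos: [0.6759, 0.0511, 0.1056]
tool_rot: [180.0, -0.0, 105.5]
force: [-0.4, 0.2, -2.4]
grip_width: 0.0278
grasp_force: 40.0
```

```bash
python3 -m jog '[{"dp":[0,0,0.2],"twist":0,"fingers":0.2},{"dp":[0,0,0.4],"twist":0,"fingers":0.2},{"dp":[0,0,0.6],"twist":0,"fingers":0.2},{"dp":[0,0,0.8],"twist":0,"fingers":0.2}]' 40
python3 -m jog '[{"dp":[0,0,0.15],"twist":0,"fingers":0.2},{"dp":[0,0,0.3],"twist":0,"fingers":0.2},{"dp":[0,0,0.45],"twist":0,"fingers":0.2},{"dp":[0,0,0.6],"twist":0,"fingers":0.2}]' 40
```

```text
time_s: 12.08
tool_pos: [0.676, 0.051, 0.0975]
tool_rot: [180.0, -0.0, 105.5]
force: [0.1, 0.9, -0.9]
grip_width: 0.0277
grasp_force: 40.0
time_s: 12.58
tool_pos: [0.676, 0.051, 0.0916]
tool_rot: [180.0, -0.0, 105.5]
force: [0.0, 1.3, 0.1]
grip_width: 0.0279
grasp_force: 40.0
```

```bash
python3 -m jog '[{"dp":[0,0,0.15],"twist":0,"fingers":0.2},{"dp":[0,0,0.3],"twist":0,"fingers":0.2},{"dp":[0,0,0.45],"twist":0,"fingers":0.2},{"dp":[0,0,0.6],"twist":0,"fingers":0.2}]' 40
python3 -m jog '[{"dp":[0,0,0.2],"twist":0,"fingers":0.2},{"dp":[0,0,0.4],"twist":0,"fingers":0.2},{"dp":[0,0,0.6],"twist":0,"fingers":0.2},{"dp":[0,0,0.8],"twist":0,"fingers":0.2}]' 40
```

```text
time_s: 13.08
tool_pos: [0.676, 0.051, 0.0856]
tool_rot: [180.0, -0.0, 105.5]
force: [-0.1, 3.6, 0.9]
grip_width: 0.0275
grasp_force: 40.0
time_s: 13.58
tool_pos: [0.676, 0.051, 0.0775]
tool_rot: [180.0, -0.0, 105.5]
force: [-0.2, 4.9, 0.7]
grip_width: 0.0275
grasp_force: 40.0
```

```bash
python3 -m jog '[{"dp":[0.08,0.02,0],"twist":0,"fingers":0.2},{"dp":[0.08,0.02,0.2],"twist":0,"fingers":0.2},{"dp":[0.08,0.02,0.4],"twist":0,"fingers":0.2},{"dp":[0.08,0.02,0.6],"twist":0,"fingers":0.2}]' 40
python3 -m jog '[{"dp":[0,0,0.1],"twist":0,"fingers":0.2},{"dp":[0,0,0.2],"twist":0,"fingers":0.2},{"dp":[0,0,0.3],"twist":0,"fingers":0.2}]' 40
```

```text
time_s: 14.08
tool_pos: [0.6759, 0.0511, 0.0714]
tool_rot: [-180.0, 0.0, 105.5]
force: [1.0, 2.6, -0.3]
grip_width: 0.0276
grasp_force: 40.0
time_s: 14.45
tool_pos: [0.6758, 0.0512, 0.0691]
tool_rot: [-180.0, 0.0, 105.5]
force: [-3.3, 2.4, 6.6]
grip_width: 0.0281
grasp_force: 40.0
```

```bash
python3 -m jog '[{"dp":[0,0,0],"twist":0,"fingers":0.36},{"dp":[0,0,0],"twist":0,"fingers":0.45},{"dp":[0,0,0],"twist":0,"fingers":0.6},{"dp":[0,0,0],"twist":0,"fingers":0.6},{"dp":[0,0,-3],"twist":0,"fingers":0.6},{"dp":[0,0,-8],"twist":0,"fingers":0.6},{"dp":[0,0,-14],"twist":0,"fingers":0.6},{"dp":[-12,-10,-18],"twist":0,"fingers":0.6}]' 10
python3 -m jog '[{"dp":[-6,-6,0],"twist":0,"fingers":0.6},{"dp":[-12,-12,0],"twist":0,"fingers":0.6},{"dp":[-16,-16,0],"twist":0,"fingers":0.6},{"dp":[-16,-16,0],"twist":0,"fingers":0.6}]'
python3 - <<'E'
from h import *
t=cam('top');P=pts(t);ok=t['depth']>0
reg=np.zeros((480,640),bool);reg[150:310,235:360]=1
m3=reg&ok&(P[...,2]>.08)&(P[...,2]<.09);near=np.hypot(P[...,0]-.54,P[...,1]-.0139)<.04
print('handle',cv2.minAreaRect(P[m3&near][:,:2].astype(np.float32)))
m=ok&(np.hypot(P[...,0]-.675,P[...,1]-.0513)<.03)&(P[...,2]>.07);print('pin top z',np.median(P[m],0),m.sum())
c=cam('side');u0,v0=map(int,proj(c,(.675,.0513,.08)))
a=cv2.resize(c['pixels'][v0-40:v0+60,u0-70:u0+40],(440,400),interpolation=cv2.INTER_CUBIC)
b=cv2.resize(t['pixels'][150:310,225:365],(350,400),interpolation=cv2.INTER_CUBIC)
cv2.imwrite('pics/fin.png',np.hstack([a,b]))
E
```

```text
time_s: 15.45
tool_pos: [0.6539, 0.0018, 0.2282]
tool_rot: [179.5, -0.0, 106.0]
force: [0.9, -1.2, -0.1]
grip_width: 0.0519
grasp_force: 0.0
time_s: 15.95
tool_pos: [0.5367, -0.2044, 0.2243]
tool_rot: [-180.0, 0.0, 105.2]
force: [1.4, -0.1, -0.1]
grip_width: 0.0521
grasp_force: 0.0
handle ((0.5399608612060547, 0.01381433755159378), (0.01405616756528616, 0.049338385462760925), 14.955351829528809)
pin top z [0.67108272 0.05010302 0.1050156 ] 311
```

View pics/fin.png

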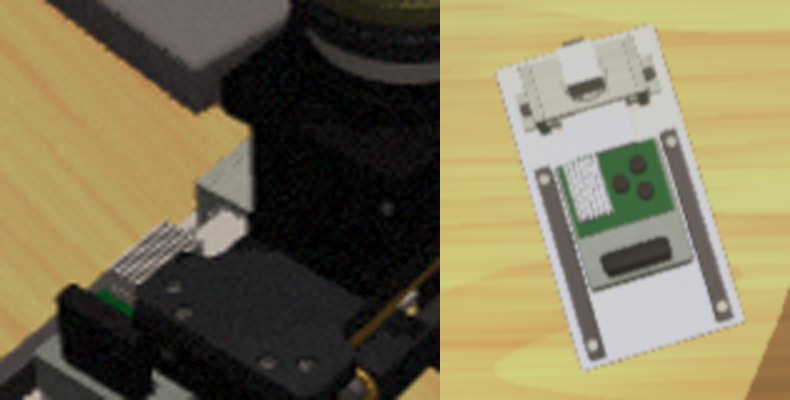

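The right-hand view shows the pin seated at (582,65), with the dark button standing out at its far side (573,42). The grip's top is at 105 mm, which matches the flange sitting on the lug. The carriage is still home and the gripper is clear; the arm hides the lug in the left-hand view.

```bash
python3 -c "
from cell import env
print(env.sign_off())"
```

```text
the job is handed in; nothing more can be done
None
```

The carriage is pushed home, the ball-lock pin is seated in the lug with its button seen standing out, and the job was handed in at about 16 s; I didn't measure the button's travel or see the balls directly.

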